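Shingle the chassis side plates in the tray

ROBOT

A 7-joint arm with a two-finger parallel gripper is mounted at the origin on the work surface. World frame = base frame: x ahead of the robot, y to its left, z up, the work surface at z = 0. Lengths are in mm, angles in rad, forces in N, time in s.
With the tool pointing down it reaches from about 425 to 875 mm from the base axis. Payload 8.4 kg.
Tool frame: the origin (TCP) lies midway between the tips of the shut fingers; the grasp point (between the pads) lies 19 mm behind it (r.grasp_offset is the distance from the TCP to the grasp point, in mm); y points along the fingers, x is the direction in which the jaws open and shut, and the axes are right-handed (so a half turn about y gives the same grasp; the last joint's range is limited). The gripper opens to 85 mm and grips with 20 to 120 N. Pads are 22 mm wide; open, the fingers measure 114 mm over their backs; the gripper's body (76 mm by 85 mm) begins 54 mm behind the grasp point. The pads swing forward as they close: fully open they stand 13 mm farther back than shut.
Start: joints at [1.027, 0.333, 0.04, 1.465, -0.013, 1.343, -0.059], TCP at [279.655, -586.734, 231.308] pointing down, gripper open.
Joint ranges: [-2.58, 2.58], [-0.38, 2.09], [-1.3, 1.39], [0.25, 2.4], [-1.5, 4.64], [0.08, 2.09], [-2.65, 2.65]. Speed limits (rad/s): [2.22, 2.22, 2.79, 2.79, 3.14, 3.14, 3.14].

INTERFACE

Orientations are given as a unit quaternion [w, x, y, z].
In Python, from rig import r gives the robot as it stands.
- The arm moves only by the tool jog_arm, never from a script. Its argument "motion" is a list of rows, each a list of 3 entries, a list of its own where there are three numbers: the shift along the tool's x, y, z in cm, then the turn, a rotation vector about the tool's x, y, z in units of 6 degrees (1.0 is 6 degrees), then the finger opening in cm, from 0 to 8.54. In form: [[[tx, ty, tz], [wx, wy, wz], claw], ...]. A call has 1 to 12 rows; each row shifts and turns the commanded pose from where the row before left it, along the tool's axes as they then stand; what a row does not reach is not made up. A row lasts 1/10 s, in which the tool goes at most 50 mm and 8.59 degrees, less where a joint would pass 70% of its speed; a pose out of reach is approached as far as the arm can. A call is refused whole if a number of a shift passes 5 or a number of a turn 1, either way. A call with a gripper value outside its range is refused whole. The fingers move at their own pace and stop on an object; "force" is the grip in N (left out, the last holds). Time passes only in rows, so rows that do not move let the fingers close. It gives the time, the measured TCP pose, the force and the opening at its end, in the units of the state.
- r.observe(): the state, without advancing time (a new reading comes with each control period).
- r.grab_frame(name): name is "scene" or "top"; returns the picture (420x560x3 uint8, blue, green, red); there is no depth.
- r.camera_info(name): a dict with "fx", "fy", "cx", "cy" (pixels), "position" and "rotation" of the camera in the world. Camera axes: x right, y up, looking along -z (the intrinsics and any distortion apply to the point x, -y, -z); pixel columns grow to the right and rows downward; lengths in mm; the calibration is good to about 2 mm. A picture is of the moment at which its call begins. camera_info takes no time and is no camera call.
- r.hand_in(): hands the job in, once; it reports no verdict.
The state is a dict: "time_s": time; "joints": joint angles; "joint_velocities": joint speeds; "tau": joint torques, N m; "position": TCP position; "tcp_rot": TCP orientation; "contact_force": force on the tool from outside, world axes, zero at the start; "ft_torque": the same for the moment, N m; "gripper_width": opening from 0.0 (shut) to 1.0 (fully open).
Only numpy, scipy, OpenCV 4.12 (cv2) and the standard library are available. Lean on these libraries where they do the work, as an engineer would, in place of code of your own. Each camera call takes 0.05 s, during which the arm holds its last target. There are 200 camera calls.

TASK

Lay the three slotted aluminium plates in the grey tray as a straight overlapping row, like shingles, running down the middle of the tray: the longest first, flat and square with one end up against the tray's tall end wall, then the middle one, then the shortest. Each following plate has its end overlapping the free end of the plate before by about 25 mm, and its other end down on the tray floor. Set each plate down rather than dropping it, let go of everything, and leave the other things on the bench where they are.

Things in the scene. Friction and masses are not known exactly. Their poses are not given: they have to be found in the camera images.
- tray: shallow grey sheet-metal tray fixed to the bench, 160 mm (its x) by 300 mm (its y) outside. Origin: centre of its underside, z up. The floor's top is 3 mm above the origin. Long side walls 4 mm thick and 12 mm high, inner faces at x = -76 and +76 mm; low end wall 12 mm high, inner face at y = -145 mm; tall end wall (the stop) 28 mm high, inner face at y = +145 mm
- plate_long: flat aluminium plate 120 mm long, 46 mm wide, 8 mm thick, with three windows in a row (windows 20 mm wide across the plate, solid 13 mm rails along both long edges); it starts lying flat and clear on the bench. Origin: centre of its underside; x along its length, y across its width, z up through its thickness; both ends alike. About 95 g
- plate_middle: flat aluminium plate 100 mm long, 46 mm wide, 8 mm thick, with two windows in a row (windows 20 mm wide across the plate, solid 13 mm rails along both long edges); it starts lying flat and clear on the bench. Origin: centre of its underside; x along its length, y across its width, z up through its thickness; both ends alike. About 80 g
- plate_short: flat aluminium plate 80 mm long, 46 mm wide, 8 mm thick, with one large window (windows 20 mm wide across the plate, solid 13 mm rails along both long edges); it starts lying flat and clear on the bench. Origin: centre of its underside; x along its length, y across its width, z up through its thickness; both ends alike. About 62 g
- offcut: bystander: steel block 50 x 35 x 30 mm; origin at the centre of its underside
- gear: bystander: dark steel gear lying flat, 64 mm across, 20 mm high; origin at the centre of its underside
- jar: bystander: small glass jar with black lid, 48 mm across, 60 mm high; origin at the centre of its underside
- mug: bystander: white mug, 80 mm across, 90 mm high; origin at the centre of its underside
- screwdriver: bystander: screwdriver lying on the bench; origin on its underside, x along its length
Things that resemble listed ones, but are neither listed nor needed, are in the scene too. What is shaped like the plate_middle but orange, red or turquoise is not meant.

How it is judged:
By the outcome, as a careful person would: the job done as asked, in the order asked, and still so for the second after the job is handed in, with the robot touching nothing.
It also fails if it takes over 72 s, if anything falls off the work surface, if the arm or the gripper's body presses on something with over 40 N, if the wrist force passes 120 N, or if a joint passes its speed limit or range.

## Working session

There is one attempt and no reset: what is moved stays moved. The work goes in short steps, Python scripts to look and compute and a tool call to move; the robot and the scene stay as the last step left them, time stands still between calls to the robot, and variables do not carry over. Pictures are saved under pics/ and viewed, about 8 in all and at most 12, crops included, and the job is handed in when it is done.

Besides the shell and the picture viewer there is one more tool, called after "Call:" as a command line: name --argument value ..., lists and objects as JSON in quotes. jog_arm: Moves the arm, as the interface text tells. Its arguments: {"type":"object","properties":{"motion":{"type":"array","items":{"type":"array"}},"force":{"type":"number"}},"required":["motion"]}

```bash
ls; mkdir -p pics
python3 - <<'E'
from rig import r
import cv2
for n in("scene","top"):
    cv2.imwrite(f"pics/{n}0.png",r.grab_frame(n)); print(n,r.camera_info(n))
print(r.observe(), r.grasp_offset)
E
```

```text
pics
scene {'fx': 512.213239871929, 'fy': 512.213239871929, 'cx': 275.7454790726951, 'cy': 220.10887487120982, 'position': array([1054.90745471, -110.91556998,  987.67121   ]), 'rotation': array([0.67778867, 0.17514459, 0.18781617, 0.68894991])}
top {'fx': 410.778026797542, 'fy': 410.778026797542, 'cx': 281.5315652207028, 'cy': 205.07158380917912, 'position': array([ 377.13142681, -134.01312689, 1113.91846084]), 'rotation': array([-0.70356763, -0.0482136 ,  0.04483971,  0.70757151])}
{'time_s': 0.1, 'joints': array([ 1.02678834,  0.33381779,  0.03987991,  1.46616519, -0.01339753,
        1.34327772, -0.05849465]), 'joint_velocities': array([ 0.00106382, -0.00333941, -0.00152046, -0.0009129 ,  0.00101812,
       -0.00023238, -0.00100086]), 'tau': array([ 3.48190893e-03, -6.60016966e+01,  1.37004275e+00, -4.06478906e+01,
        1.70228333e-02,  8.91650096e-03,  6.34639810e-05]), 'position': array([ 279.48847897, -586.40574975,  230.53343245]), 'tcp_rot': array([ 0.59820417, -0.59773466,  0.37783869, -0.37696548]), 'contact_force': array([-0.30872104,  0.61386958,  0.23327125]), 'ft_torque': array([-0.05167754,  0.00216351, -0.02435031]), 'gripper_width': 0.998224874437818} 18.700000000000003
```

View pics/top0.png

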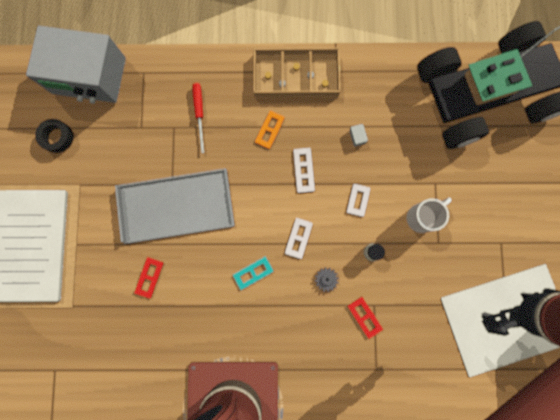

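View pics/scene0.png

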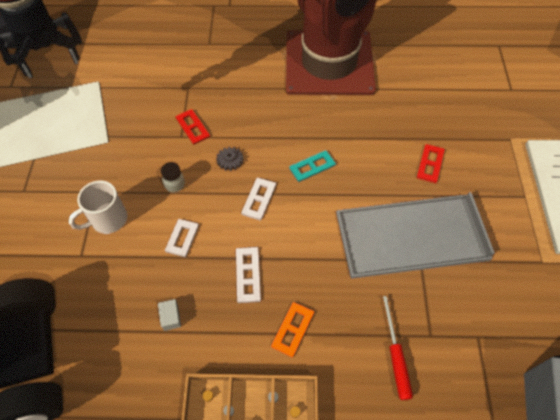

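The top view shows the tray at px (117–234, 170–243). The white plates are long (304,170), middle (299,239) and short (358,200), and the orange, red and turquoise ones are decoys. In the scene view the tray's right end (px 480,225) looks taller, so I'll measure it.

```bash
cat > h.py <<'E'
import cv2, numpy as np
from scipy.spatial.transform import Rotation as R
from rig import r
def rot(q): return R.from_quat(np.roll(q,-1))
CI={n:r.camera_info(n) for n in("scene","top")}
def cast(n,uv,z):
    c=CI[n]; uv=np.atleast_2d(uv).astype(float)
    d=np.c_[(uv[:,0]-c["cx"])/c["fx"],-(uv[:,1]-c["cy"])/c["fy"],-np.ones(len(uv))]
    d=rot(c["rotation"]).apply(d); p=np.array(c["position"])
    return (p+d*((z-p[2])/d[:,2])[:,None])[:,:2]
def proj(n,P):
    c=CI[n]; q=rot(c["rotation"]).inv().apply(np.atleast_2d(P)-c["position"])
    return np.c_[c["cx"]+c["fx"]*q[:,0]/-q[:,2], c["cy"]-c["fy"]*q[:,1]/-q[:,2]]
def blobs(n,im,m,z,amin=100):
    out=[]
    cs,_=cv2.findContours(m.astype(np.uint8),cv2.RETR_EXTERNAL,cv2.CHAIN_APPROX_NONE)
    for c in cs:
        if cv2.contourArea(c)<amin: continue
        w=cast(n,c[:,0],z).astype(np.float32)
        (cx,cy),(a,b),t=cv2.minAreaRect(w)
        if a<b: a,b,t=b,a,t+90
        out.append((np.r_[cx,cy],a,b,(t+90)%180-90,c[:,0].mean(0)))
    return out
E
python3 - <<'E'
from h import *
print("base",proj("top",[[0,0,0]]),"tcp",proj("top",[[279,-586,230]]))
k=[]
for n in("top","scene"):
    im=cv2.imread(f"pics/{n}0.png"); hsv=cv2.cvtColor(im,cv2.COLOR_BGR2HSV)
    m=(hsv[...,1]<60)&(hsv[...,2]>165)
    for o in blobs(n,im,m,8):
        if o[1]<160: print(n,"W",np.round(o[0],1),*np.round(o[1:4],1),o[4].round())
    m=(hsv[...,1]<60)&(hsv[...,2]>60)
    for z in (12,):
      for o in blobs(n,im,m,z,2000):
        print(n,"G",np.round(o[0],1),*np.round(o[1:4],1),o[4].round())
t=cv2.imread("pics/top0.png")[150:260,100:250]; s=cv2.imread("pics/scene0.png")[180:285,325:505]
cv2.imwrite("pics/c1.png",np.vstack([cv2.resize(t,(580,300*110*0//1+425)),])) if 0 else None
a=cv2.resize(t,None,fx=2.6,fy=2.6,interpolation=2);b=cv2.resize(s,None,fx=2.2,fy=2.2,interpolation=2)
H=max(a.shape[0],b.shape[0]); p=lambda x:cv2.copyMakeBorder(x,0,H-x.shape[0],0,0,0)
cv2.imwrite("pics/c1.png",np.hstack([p(a),p(b)]))
E
```

```text
base [[232.37832792 407.83437804]] tcp [[499.48344617 305.52232816]]
top W [ 435.  -173.9] 102.4 49.4 -17.9 [298. 238.]
top W [ 496. -542.] 98.3 85.3 -87.5 [434. 213.]
top W [ 537.7 -337.6] 83.1 49.0 -14.6 [358. 200.]
top W [ 621.8 -190.4] 123.1 49.2 4.7 [304. 170.]
top W [ 724.2 -345.3] 49.9 34.7 14.8 [359. 133.]
top G [ 220.  -718.7] 302.4 210.9 -72.9 [510. 317.]
top G [420.6 547.2] 297.0 184.0 -0.1 [ 31. 245.]
top G [523.5 162.6] 307.4 162.8 -81.3 [174. 206.]
top G [929.7 453.9] 271.3 206.2 81.2 [76. 64.]
scene W [ 711.4 -347.7] 48.8 33.2 14.4 [168. 312.]
scene W [ 624.2 -191.1] 121.2 46.5 4.7 [248. 275.]
scene W [ 539.8 -338.5] 82.2 46.1 -14.8 [182. 237.]
scene W [ 463.1 -546.4] 134.3 96.2 0.7 [ 93. 209.]
scene W [ 437.5 -175. ] 102.5 46.7 -17.8 [258. 198.]
scene G [526.9 162.6] 309.1 165.0 -81.0 [413. 236.]
scene G [ 221.9 -697.3] 253.0 207.7 -72.9 [ 50. 124.]
```

View pics/c1.png

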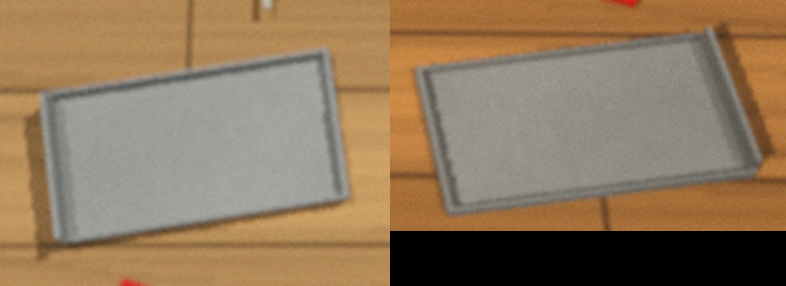

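The tall wall is the +y end of the tray, at the left of the top view and the right of the scene view. Next I'll get the precise tray frame and the first approach.

```bash
cat >> h.py <<'E'
def need(pos,yaw,tilt=0,verbose=True):
    """pos: TCP target; yaw(deg): direction of tool x (jaws); tilt(deg): about tool x. Prints shift in tool cm (at target orientation) and turn/6deg"""
    s=r.observe(); q=rot(s["tcp_rot"]); best=None
    for k in(0,180):
        a=np.radians(yaw+k); x=np.r_[np.cos(a),np.sin(a),0]; y=np.r_[0,0,-1.]
        T=R.from_matrix(np.c_[x,y,np.cross(x,y)])*R.from_euler("x",tilt if k==0 else -tilt,degrees=True)
        rv=(q.inv()*T).as_rotvec(degrees=True)
        if best is None or np.linalg.norm(rv)<np.linalg.norm(best[1]): best=(T,rv,k)
    T,rv,k=best; d=np.array(pos)-s["position"]
    print("t",s["time_s"],"pos",s["position"].round(1),"F",s["contact_force"].round(1),"w",round(s["gripper_width"]*85.4,1),"j",s["joints"].round(2))
    print(" turn",(rv/6).round(2),"k",k,"shift now",(q.inv().apply(d)/10).round(2),"shift after turn",(T.inv().apply(d)/10).round(2))
E
python3 - <<'E'
from h import *
for n in("top","scene"):
    im=cv2.imread(f"pics/{n}0.png"); hsv=cv2.cvtColor(im,cv2.COLOR_BGR2HSV)
    m=((hsv[...,1]<60)&(hsv[...,2]>60)).astype(np.uint8)
    cs,_=cv2.findContours(m,cv2.RETR_EXTERNAL,cv2.CHAIN_APPROX_NONE)
    for c in cs:
        o=c[:,0]; w=cast(n,o,12); 
        if cv2.contourArea(c)<2000 or np.linalg.norm(w.mean(0)-[525,162])>40: continue
        w28=cast(n,o,28); w0=cast(n,o,0)
        def side(th):  # fit lines on long sides and ends
            e=np.r_[np.cos(th),np.sin(th)]; f=np.r_[e[1],-e[0]]; return e,f
        th=np.radians(98.9); e,f=side(th); c0=np.r_[525,162.]
        X=(w-c0)@f; Y=(w-c0)@e
        A=np.polyfit(Y[(abs(Y)<110)&(X>50)],X[(abs(Y)<110)&(X>50)],1); B=np.polyfit(Y[(abs(Y)<110)&(X<-50)],X[(abs(Y)<110)&(X<-50)],1)
        lo=(abs(X)<55)&(Y<-100); hi=(abs(X)<55)&(Y>100)
        C=np.polyfit(X[lo],Y[lo],1)
        X2=(w28-c0)@f;Y2=(w28-c0)@e; D=np.polyfit(X2[hi],Y2[hi],1)
        Y0=(w0-c0)@e
        print(n,"sides",A,B,"low",C,"tall28",D,"low z0",Y0[lo].mean())
        print(" angle:",98.9-np.degrees((A[0]+B[0])/2), "slopes of ends", np.degrees([C[0],D[0]]))
need([623,-190.7,100],4.7+90)
E
```

```text
top sides [1.47896587e-03 7.80253088e+01] [ 7.45415535e-04 -8.11005422e+01] low [-7.70441430e-03 -1.51587436e+02] tall28 [-5.21247662e-04  1.47046543e+02] low z0 -150.29548799439905
 angle: 98.83627616681808 slopes of ends [-0.44143042 -0.02986529]
scene sides [3.26539197e-03 8.26766310e+01] [-1.70146801e-03 -7.63705617e+01] low [-9.69612164e-03 -1.52885078e+02] tall28 [-4.67737506e-03  1.45101345e+02] low z0 -150.44623693465434
 angle: 98.8551968786144 slopes of ends [-0.55554685 -0.26799385]
t 0.1 pos [ 279.5 -586.4  230.5] F [-0.3  0.6  0.2] w 85.2 j [ 1.03  0.33  0.04  1.47 -0.01  1.34 -0.06]
 turn [ 0.    3.46 -0.01] k 180 shift now [-20.92  13.08  48.04] shift after turn [-36.62  13.05  37.48]
```

Call:
jog_arm --motion '[[[0,0,0],[0,0.87,0],6],[[0,0,0],[0,0.87,0],6],[[0,0,0],[0,0.86,0],6],[[0,0,0],[0,0.86,0],6],[[-3.2,0,3.3],[0,0,0],6],[[-3.2,0,3.3],[0,0,0],6],[[-3.2,0,3.3],[0,0,0],6],[[-3.2,0,3.3],[0,0,0],6],[[-3.2,0,3.3],[0,0,0],6],[[-3.2,0,3.3],[0,0,0],6],[[-3.2,0,3.3],[0,0,0],6],[[-3.2,0,3.3],[0,0,0],6]]' --force 40

```text
time_s: 1.3
position: [522.4, -308.2, 231.1]
tcp_rot: [-0.52, 0.52, -0.479, 0.479]
contact_force: [0.7, -1.4, 0.3]
gripper_width: 0.706
```

Call:
jog_arm --motion '[[[-3.0,2,3.0],[0,0,0],6],[[-3.0,2,3.0],[0,0,0],6],[[-2.6,2,2.6],[0,0,0],6],[[-2,2,2],[0,0,0],6],[[0,2.5,0],[0,0,0],6],[[0,2.5,0],[0,0,0],6],[[0,0,0],[0,0,0],6],[[0,0,0],[0,0,0],6],[[0,0,0],[0,0,0],6]]'

```text
time_s: 2.2
position: [619.3, -196.0, 102.9]
tcp_rot: [0.52, -0.52, 0.478, -0.48]
contact_force: [0.8, -1.1, 0.8]
gripper_width: 0.704
```

```bash
python3 -c "
from h import *
need([623,-190.7,20],94.7)"
```

```text
t 2.2 pos [ 619.3 -196.   102.9] F [ 0.8 -1.1  0.8] w 60.2 j [ 0.38  0.43 -0.18  1.61  0.08  1.11 -1.31]
 turn [-0.02 -0.    0.01] k 180 shift now [-0.5  8.3  0.4] shift after turn [-0.49  8.29  0.41]
```

Call:
jog_arm --motion '[[[-0.5,2,0.4],[0,0,0],6],[[0,3,0],[0,0,0],6],[[0,3,0],[0,0,0],6],[[0,1.3,0],[0,0,0],6],[[0,0.6,0],[0,0,0],6],[[0,0,0],[0,0,0],6],[[0,0,0],[0,0,0],6]]'

```text
time_s: 2.9
position: [623.3, -190.6, 4.1]
tcp_rot: [0.521, -0.52, 0.478, -0.48]
contact_force: [0.0, 0.8, -0.3]
gripper_width: 0.704
```

Call:
jog_arm --motion '[[[0,0.2,0],[0,0,0],5],[[0,0.1,0],[0,0,0],5],[[0,0,0],[0,0,0],5]]'

```text
time_s: 3.2
position: [622.3, -190.2, -0.4]
tcp_rot: [0.52, -0.52, 0.479, -0.479]
contact_force: [-0.2, 0.1, -0.4]
gripper_width: 0.583
```

Call:
jog_arm --motion '[[[0,0.1,0],[0,0,0],5],[[0,0.1,0],[0,0,0],5],[[0,0,0],[0,0,0],5]]'

```text
time_s: 3.5
position: [622.2, -190.2, -2.8]
tcp_rot: [0.52, -0.52, 0.479, -0.479]
contact_force: [-0.7, -0.1, 0.6]
gripper_width: 0.583
```

Call:
jog_arm --motion '[[[0,0.1,0],[0,0,0],5],[[0,0,0],[0,0,0],5]]'

```text
time_s: 3.7
position: [622.2, -190.2, -2.8]
tcp_rot: [-0.52, 0.52, -0.479, 0.479]
contact_force: [-4.5, 0.7, 9.2]
gripper_width: 0.587
```

Call:
jog_arm --motion '[[[0,-0.25,0],[0,0,0],5],[[0,0,0],[0,0,0],4],[[0,0,0],[0,0,0],4],[[0,0,0],[0,0,0],4],[[0,0,0],[0,0,0],4]]'

```text
time_s: 4.2
position: [622.5, -190.2, -0.4]
tcp_rot: [0.52, -0.52, 0.479, -0.479]
contact_force: [-2.2, 0.3, 7.1]
gripper_width: 0.527
```

```bash
python3 -c "
from h import *
need([623,-190.7,20],94.7)
im=r.grab_frame('scene');cv2.imwrite('pics/s1.png',cv2.resize(im[200:320,180:330],None,fx=4,fy=4))"
```

```text
t 4.2 pos [ 6.225e+02 -1.902e+02 -4.000e-01] F [-2.2  0.3  7.1] w 45.0 j [ 0.36  0.55 -0.17  1.67  0.11  0.93 -1.34]
 turn [-0.01  0.    0.  ] k 180 shift now [ 0.05 -2.04  0.04] shift after turn [ 0.05 -2.04  0.04]
```

View pics/s1.png

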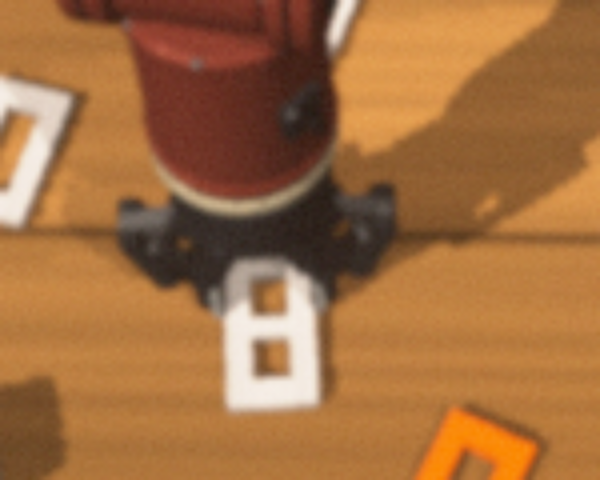

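Long plate gripped across its width, with the reading at 45 mm. Lifting and turning +94° in world yaw, the way that keeps joint 7 in range.

Call:
jog_arm --motion '[[[0,-1,0],[0,0,0],4],[[0,-2,0],[0,0,0],4],[[0,-2,0],[0,-1,0],4],[[0,-2,0],[0,-1,0],4],[[0,-1,0],[0,-1,0],4],[[0,0,0],[0,-1,0],4],[[0,0,0],[0,-1,0],4],[[0,0,0],[0,-1,0],4],[[0,0,0],[0,-1,0],4],[[0,0,0],[0,-1,0],4],[[0,0,0],[0,-1,0],4],[[0,0,0],[0,-1,0],4]]'

```text
time_s: 5.45
position: [622.0, -190.3, 79.1]
tcp_rot: [-0.69, 0.69, -0.153, 0.153]
contact_force: [-0.4, -0.8, -1.2]
gripper_width: 0.52
```

Call:
jog_arm --motion '[[[0,0,0],[0,-1,0],4],[[0,0,0],[0,-1,0],4],[[0,0,0],[0,-1,0],4],[[0,0,0],[0,-1,0],4],[[0,0,0],[0,-1,0],4],[[0,0,0],[0,-0.7,0],4],[[0,0,0],[0,0,0],4],[[0,0,0],[0,0,0],4]]'

```text
time_s: 6.25
position: [622.1, -190.3, 79.0]
tcp_rot: [0.705, -0.705, -0.054, 0.054]
contact_force: [-0.3, -0.3, -0.7]
gripper_width: 0.521
```

```bash
cat >> h.py <<'E'
C0=np.r_[526.3,159.1]; TH=np.radians(98.85); EY=np.r_[np.cos(TH),np.sin(TH)]; EX=np.r_[EY[1],-EY[0]]
def tray(x,y,z): return np.r_[C0+x*EX+y*EY,z]
def intray(p): d=np.atleast_2d(p)[:,:2]-C0; return np.c_[d@EX,d@EY]
E
python3 -c "
from h import *
need(tray(0,79,80),8.85)"
```

```text
t 6.25 pos [ 622.1 -190.3   79. ] F [-0.3 -0.3 -0.7] w 44.5 j [ 0.6   0.5  -0.49  1.61  0.26  1.1   0.2 ]
 turn [-0.   -0.01 -0.  ] k 0 shift now [-4.14 -0.1  43.89] shift after turn [-4.09 -0.1  43.9 ]
```

Call:
jog_arm --motion '[[[-0.4,0,2.5],[0,0,0],4],[[-0.5,0,4.5],[0,0,0],4],[[-0.5,0,4.5],[0,0,0],4],[[-0.5,0,4.5],[0,0,0],4],[[-0.5,0,4.5],[0,0,0],4],[[-0.5,0,4.5],[0,0,0],4],[[-0.5,0,4.5],[0,0,0],4],[[-0.4,0,4.5],[0,0,0],4],[[-0.3,0,4.0],[0,0,0],4],[[0,0,3.5],[0,0,0],4],[[0,0,2.4],[0,0,0],4],[[0,0,0],[0,0,0],4]]'

```text
time_s: 7.45
position: [512.1, 241.8, 79.4]
tcp_rot: [0.706, -0.704, -0.056, 0.056]
contact_force: [-0.5, 0.2, -1.4]
gripper_width: 0.52
```

```bash
python3 -c "
from h import *
need(tray(0,79,80),8.85)
for n in('top','scene'):
    im=r.grab_frame(n);cv2.imwrite(f'pics/{n}2.png',im)
a=cv2.imread('pics/top2.png')[150:260,100:250]; b=cv2.imread('pics/scene2.png')[160:285,325:505]
cv2.imwrite('pics/c2.png',np.hstack([cv2.resize(a,(390,286)),cv2.resize(b,(400,286))]))
"
```

```text
t 7.45 pos [512.1 241.8  79.4] F [-0.5  0.2 -1.4] w 44.4 j [ 0.06  0.38 -0.68  1.82  0.27  1.04 -0.57]
 turn [-0.02  0.05  0.01] k 0 shift now [ 0.13 -0.06 -0.49] shift after turn [ 0.13 -0.06 -0.49]
```

View pics/c2.png

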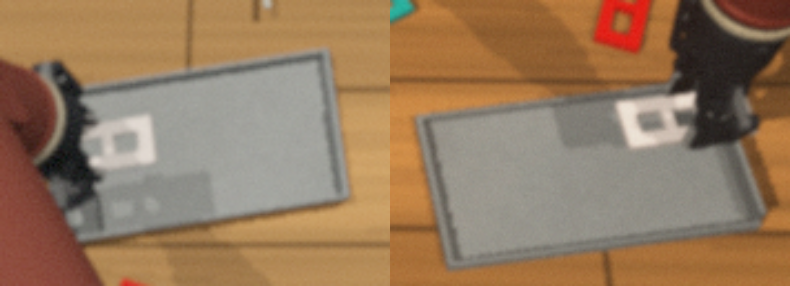

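Plate held straight above the tray, its free end at px (150,140) in the left crop. I'll lower it with a small gap to the wall.

Call:
jog_arm --motion '[[[0.13,1,-0.6],[0,0,0],4],[[0,2,0],[0,0,0],4],[[0,2,0],[0,0,0],4],[[0,1.5,0],[0,0,0],4],[[0,0.7,0],[0,0,0],4],[[0,0,0],[0,0,0],4],[[0,0,0],[0,0,0],4]]'

```text
time_s: 8.25
position: [516.2, 231.4, 7.3]
tcp_rot: [0.705, -0.705, -0.055, 0.055]
contact_force: [0.3, -0.3, -0.4]
gripper_width: 0.52
```

Call:
jog_arm --motion '[[[0,0.1,0],[0,0,0],4],[[0,0.1,0],[0,0,0],4],[[0,0.1,0],[0,0,0],4],[[0,0,0],[0,0,0],4]]'

```text
time_s: 8.65
position: [515.8, 231.4, 3.9]
tcp_rot: [-0.705, 0.705, 0.055, -0.055]
contact_force: [-0.0, -0.4, -0.7]
gripper_width: 0.521
```

```bash
python3 -c "
from h import *
need(tray(0,85,2.6),8.85)"
```

```text
t 8.65 pos [515.8 231.4   3.9] F [-0.  -0.4 -0.7] w 44.5 j [ 0.03  0.47 -0.64  1.87  0.35  0.91 -0.62]
 turn [0.   0.01 0.  ] k 0 shift now [-0.07  0.13  1.19] shift after turn [-0.08  0.13  1.19]
```

Call:
jog_arm --motion '[[[-0.07,0,0.3],[0,0,0],4],[[0,0,0.3],[0,0,0],4],[[0,0,0.2],[0,0,0],4],[[0,0,0.1],[0,0,0],4],[[0,0,0],[0,0,0],4]]'

```text
time_s: 9.15
position: [513.6, 240.5, 3.8]
tcp_rot: [0.705, -0.705, -0.055, 0.055]
contact_force: [-0.8, 0.0, -0.8]
gripper_width: 0.52
```

Call:
jog_arm --motion '[[[0,0,0.1],[0,0,0],4],[[0,0,0.1],[0,0,0],4],[[0,0,0],[0,0,0],4]]'

```text
time_s: 9.45
position: [513.3, 242.3, 3.8]
tcp_rot: [0.705, -0.705, -0.055, 0.055]
contact_force: [-0.6, -0.4, -0.8]
gripper_width: 0.525
```

Call:
jog_arm --motion '[[[0,0,0.1],[0,0,0],4],[[0,0,0],[0,0,0],4]]'

```text
time_s: 9.65
position: [513.2, 243.3, 3.9]
tcp_rot: [0.705, -0.705, -0.055, 0.055]
contact_force: [0.1, -0.7, -1.2]
gripper_width: 0.524
```

Call:
jog_arm --motion '[[[0,0,0.1],[0,0,0],4],[[0,0,0],[0,0,0],4]]'

```text
time_s: 9.85
position: [513.1, 244.3, 3.9]
tcp_rot: [0.705, -0.705, -0.055, 0.055]
contact_force: [0.3, 0.0, -1.3]
gripper_width: 0.526
```

Call:
jog_arm --motion '[[[0,0,0.1],[0,0,0],4],[[0,0,0],[0,0,0],4]]'

```text
time_s: 10.05
position: [513.0, 244.8, 3.8]
tcp_rot: [-0.705, 0.705, 0.055, -0.055]
contact_force: [0.1, -2.3, -0.8]
gripper_width: 0.517
```

Call:
jog_arm --motion '[[[0,0,0.1],[0,0,0],4],[[0,0,0],[0,0,0],4]]'

```text
time_s: 10.25
position: [512.9, 244.8, 3.6]
tcp_rot: [-0.704, 0.706, 0.055, -0.055]
contact_force: [0.2, -5.1, -0.7]
gripper_width: 0.521
```

Wall contact (−5 N). Lower to the floor, then let go.

Call:
jog_arm --motion '[[[0,0.1,0],[0,0,0],4],[[0,0.1,0],[0,0,0],4],[[0,0,0],[0,0,0],4]]'

```text
time_s: 10.55
position: [513.1, 244.8, 2.5]
tcp_rot: [-0.704, 0.706, 0.055, -0.055]
contact_force: [-3.9, -7.5, 11.1]
gripper_width: 0.527
```

Call:
jog_arm --motion '[[[0,0.1,0],[0,0,0],4],[[0,0,0],[0,0,0],4]]'

```text
time_s: 10.75
position: [513.1, 244.8, 2.5]
tcp_rot: [-0.704, 0.706, 0.055, -0.055]
contact_force: [-7.4, -10.4, 21.8]
gripper_width: 0.523
```

Call:
jog_arm --motion '[[[0,-0.15,0],[0,0,0],4],[[0,0,0],[0,0,0],5],[[0,0,0],[0,0,0],6],[[0,0,0],[0,0,0],6],[[0,0,0],[0,0,0],6],[[0,-1,0],[0,0,0],6],[[0,-3,0],[0,0,0],6],[[0,-4,0],[0,0,0],6],[[0,-4,-3],[0,0,0],6],[[0,0,-4],[0,0,0],6],[[0,0,-4],[0,0,0],6],[[0,0,-4],[0,0,0],6]]'

```text
time_s: 11.95
position: [536.4, 96.7, 123.6]
tcp_rot: [-0.705, 0.705, 0.056, -0.055]
contact_force: [0.4, 0.7, 0.4]
gripper_width: 0.704
```

Call:
jog_arm --motion '[[[0,0,-4],[0,0,0],6],[[0,0,-4],[0,0,0],6],[[0,0,-4],[0,0,0],6],[[0,0,-3],[0,0,0],6],[[0,0,0],[0,0,0],6],[[0,0,0],[0,0,0],6]]'

```text
time_s: 12.55
position: [559.4, -50.4, 122.8]
tcp_rot: [0.705, -0.705, -0.055, 0.054]
contact_force: [-0.3, 0.5, -0.3]
gripper_width: 0.701
```

```bash
cat > look.py <<'E'
from h import *
import sys
k=sys.argv[1]
for n in('top','scene'):
    im=r.grab_frame(n);cv2.imwrite(f'pics/{n}{k}.png',im)
    hsv=cv2.cvtColor(im,cv2.COLOR_BGR2HSV); m=(hsv[...,1]<50)&(hsv[...,2]>175)
    for o in blobs(n,im,m,8):
        if o[1]<250: print(n,"W",np.round(o[0],1),*np.round(o[1:4],1),"tray",intray(o[0]).round(1),intray(cast(n,o[4],11)).round(1))
a=cv2.imread(f'pics/top{k}.png')[150:260,100:250]; b=cv2.imread(f'pics/scene{k}.png')[160:285,325:505]
cv2.imwrite(f'pics/c{k}.png',np.hstack([cv2.resize(a,(390,286)),cv2.resize(b,(400,286))]))
E
python3 look.py 3; python3 -c "
from h import *
need([436.2,-174.4,80],72.2)"
```

```text
top W [ 435.4 -174.2] 99.7 46.8 -18.3 tray [[-141.1 -315.3]] [[-141.7 -315.1]]
top W [ 497.  -540.7] 91.8 87.0 89.7 tray [[-136.6 -686.9]] [[-133.3 -686.9]]
top W [514.1 243.7] 121.5 49.0 -81.5 tray [[ 0.9 85.5]] [[ 0.  83.7]]
top W [ 537.5 -338. ] 81.8 47.1 -15.4 tray [[ -65.4 -492.9]] [[ -66.1 -491.8]]
top W [ 724.3 -345.3] 47.2 32.7 14.7 tray [[ 118.1 -528.9]] [[ 116.7 -527.9]]
scene W [ 711.3 -347.4] 49.1 33.2 14.9 tray [[ 104.9 -529. ]] [[ 105.6 -528.2]]
scene W [ 540.1 -338.7] 80.4 45.8 -14.4 tray [[ -63. -494.]] [[ -60.4 -493.8]]
scene W [513.4 242.8] 122.6 51.7 -81.2 tray [[ 0.1 84.7]] [[ 1.7 82.6]]
scene W [ 457.3 -543.1] 121.0 82.4 -13.9 tray [[-176.2 -683.2]] [[-169.9 -680.8]]
scene W [ 437.9 -175.2] 100.5 45.3 -18.2 tray [[-138.8 -316.7]] [[-135.9 -317. ]]
t 12.65 pos [559.3 -48.7 122.8] F [-0.4  0.5 -0.6] w 59.9 j [ 0.49  0.29 -0.56  1.79  0.17  1.11  0.03]
 turn [-0.000e+00 -1.053e+01  1.000e-02] k 0 shift now [-14.13   4.26 -10.49] shift after turn [-15.74   4.28   7.88]
```

View pics/c3.png

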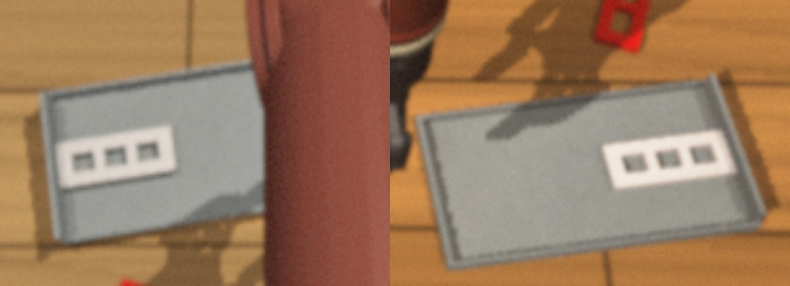

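Long plate lies flat, centred (x≈0–1) and against the wall. Now the middle plate.

Call:
jog_arm --motion '[[[0,0,0],[0,-1,0],6],[[0,0,0],[0,-1,0],6],[[0,0,0],[0,-1,0],6],[[0,0,0],[0,-1,0],6],[[0,0,0],[0,-1,0],6],[[0,0,0],[0,-1,0],6],[[0,0,0],[0,-1,0],6],[[0,0,0],[0,-1,0],6],[[0,0,0],[0,-1,0],6],[[0,0,0],[0,-1,0],6],[[0,0,0],[0,-0.53,0],6],[[-2,0,1],[0,0,0],6]]'

```text
time_s: 13.85
position: [544.7, -62.0, 122.8]
tcp_rot: [0.57, -0.57, -0.419, 0.418]
contact_force: [0.6, -0.2, -0.3]
gripper_width: 0.702
```

Call:
jog_arm --motion '[[[-4,0.5,2],[0,0,0],6],[[-4,1,2],[0,0,0],6],[[-4,1,2],[0,0,0],6],[[-1.7,1,0.9],[0,0,0],6],[[0,1,0],[0,0,0],6],[[0,0,0],[0,0,0],6],[[0,0,0],[0,0,0],6]]'

```text
time_s: 14.55
position: [437.0, -173.6, 77.7]
tcp_rot: [0.571, -0.571, -0.417, 0.417]
contact_force: [0.7, 0.4, -0.2]
gripper_width: 0.702
```

```bash
python3 -c "
from h import *
need([436.5,-174.7,-0.5],72)"
```

```text
t 14.55 pos [ 437.  -173.6   77.7] F [ 0.7  0.4 -0.2] w 60.0 j [ 0.92  0.17 -0.68  2.04  0.13  0.97  1.44]
 turn [0.   0.04 0.01] k 0 shift now [-0.12  7.82  0.02] shift after turn [-0.12  7.82  0.02]
```

Call:
jog_arm --motion '[[[-0.12,2,0],[0,0,0],5.6],[[0,2,0],[0,0,0],5.6],[[0,2,0],[0,0,0],5.6],[[0,1.3,0],[0,0,0],5.6],[[0,0.5,0],[0,0,0],5.6],[[0,0,0],[0,0,0],5.2],[[0,0,0],[0,0,0],4],[[0,0,0],[0,0,0],4],[[0,0,0],[0,0,0],4],[[0,0,0],[0,0,0],4]]'

```text
time_s: 15.55
position: [436.2, -176.7, 0.1]
tcp_rot: [-0.571, 0.572, 0.416, -0.416]
contact_force: [-0.7, 1.1, 6.1]
gripper_width: 0.519
```

Call:
jog_arm --motion '[[[0,-1,0],[0,0,0],4],[[0,-2,0],[0,0,0],4],[[0,-2,0],[0,1,0],4],[[0,-2,0],[0,1,0],4],[[0,-1,0],[0,1,0],4],[[0,0,0],[0,1,0],4],[[0,0,0],[0,1,0],4],[[0,0,0],[0,1,0],4],[[0,0,0],[0,1,0],4],[[0,0,0],[0,1,0],4],[[0,0,0],[0,1,0],4],[[0,0,0],[0,1,0],4]]'

```text
time_s: 16.75
position: [435.4, -176.5, 79.9]
tcp_rot: [0.703, -0.703, -0.073, 0.073]
contact_force: [0.1, 0.1, -0.0]
gripper_width: 0.52
```

Call:
jog_arm --motion '[[[0,0,0],[0,0.52,0],4],[[0,0,0],[0,0,0],4],[[0,0,0],[0,0,0],4]]'

```text
time_s: 17.05
position: [435.5, -176.5, 79.7]
tcp_rot: [-0.705, 0.705, 0.056, -0.056]
contact_force: [-0.1, 0.3, -1.1]
gripper_width: 0.517
```

```bash
python3 -c "
from h import *
need(tray(0,2,50),8.85)"
```

```text
t 17.05 pos [ 435.5 -176.5   79.7] F [-0.1  0.3 -1.1] w 44.2 j [ 0.82  0.15 -0.56  2.04  0.1   0.97  0.37]
 turn [0.   0.04 0.  ] k 0 shift now [14.27  2.96 31.9 ] shift after turn [14.14  2.97 31.96]
```

Call:
jog_arm --motion '[[[1,0,2],[0,0.04,0],4],[[1.8,0,4],[0,0,0],4],[[1.8,0,4],[0,0,0],4],[[1.8,0,4],[0,0,0],4],[[1.8,0,4],[0,0,0],4],[[1.8,0,4],[0,0,0],4],[[1.8,0,4],[0,0,0],4],[[1.3,0,3],[0,0,0],4],[[1,0,2.5],[0,0,0],4],[[0,0,0.5],[0.5,0,0],4],[[0,0,0],[0.5,0,0],4],[[0,0,0],[0,0,0],4]]'

```text
time_s: 18.25
position: [526.4, 159.6, 79.0]
tcp_rot: [0.741, -0.667, -0.05, 0.056]
contact_force: [0.1, -0.6, -0.6]
gripper_width: 0.52
```

Call:
jog_arm --motion '[[[0,0,0],[0,0,0],4]]'

```text
time_s: 18.35
position: [526.2, 160.5, 79.3]
tcp_rot: [0.741, -0.668, -0.051, 0.056]
contact_force: [-0.2, 0.2, -1.1]
gripper_width: 0.518
```

```bash
python3 -c "
from h import *
need(tray(0.1,2.1,30),8.85,6.1)"
```

```text
t 18.35 pos [526.2 160.5  79.3] F [-0.2  0.2 -1.1] w 44.2 j [ 0.35  0.36 -0.77  1.86  0.18  1.   -0.33]
 turn [ 0.03 -0.02 -0.  ] k 0 shift now [ 0.    4.91 -0.44] shift after turn [ 0.    4.91 -0.45]
```

Call:
jog_arm --motion '[[[0,1,-0.09],[0.03,-0.02,0],4],[[0,2,-0.2],[0,0,0],4],[[0,1.9,-0.16],[0,0,0],4],[[0,1,-0.1],[0,0,0],4],[[0,0.6,-0.06],[0,0,0],4],[[0,0,0],[0,0,0],4],[[0,0,0],[0,0,0],4]]'

```text
time_s: 19.05
position: [526.4, 162.4, 14.6]
tcp_rot: [0.742, -0.666, -0.052, 0.057]
contact_force: [0.2, 0.2, -0.3]
gripper_width: 0.523
```

```bash
python3 -c "
from h import *
need(tray(0.1,2.1,8.0),8.85,6.1)"; python3 look.py 4
```

```text
t 19.05 pos [526.4 162.4  14.6] F [ 0.2  0.2 -0.3] w 44.7 j [ 0.31  0.45 -0.73  1.91  0.25  0.88 -0.37]
 turn [-0.01  0.01  0.01] k 0 shift now [-0.05  0.64 -0.19] shift after turn [-0.05  0.64 -0.19]
top W [ 497.  -540.7] 91.8 87.0 89.7 tray [[-136.6 -686.9]] [[-132.8 -687.5]]
top W [ 537.7 -337.7] 81.7 47.3 -14.7 tray [[ -65.2 -492.7]] [[ -66.1 -491.8]]
top W [ 724.3 -345.2] 48.4 32.9 14.5 tray [[ 118.1 -528.8]] [[ 116.6 -527.9]]
scene W [ 711.6 -347.5] 49.3 33.0 14.3 tray [[ 105.2 -529.1]] [[ 106.  -528.5]]
scene W [526.6 137.1] 52.3 51.8 9.2 tray [[ -3.1 -21.8]] [[ -3.6 -24. ]]
scene W [ 539.8 -338.6] 80.0 45.9 -14.3 tray [[ -63.2 -493.8]] [[ -60.5 -493.7]]
scene W [512.3 251.4] 105.3 50.4 -80.7 tray [[ 0.4 93.4]] [[  9.6 103.3]]
scene W [ 457.9 -540.9] 121.1 88.7 -13.9 tray [[-175.3 -681.2]] [[-168.3 -680.2]]
```

View pics/c4.png

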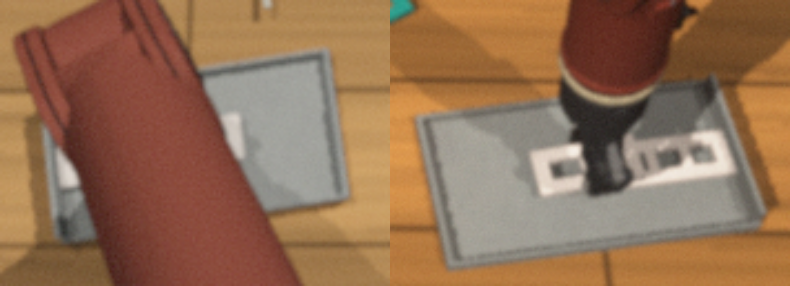

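The right crop shows the middle plate (px 530–650) aligned with the long one and overlapping it. Lowering to contact.

Call:
jog_arm --motion '[[[-0.05,0.2,-0.15],[0,0,0],4],[[0,0.2,-0.02],[0,0,0],4],[[0,0.1,-0.01],[0,0,0],4],[[0,0,0],[0,0,0],4]]'

```text
time_s: 19.55
position: [525.6, 160.8, 8.7]
tcp_rot: [0.742, -0.666, -0.052, 0.057]
contact_force: [0.5, -0.2, -0.1]
gripper_width: 0.519
```

Call:
jog_arm --motion '[[[0,0.1,-0.01],[0,0,0],4],[[0,0,0],[0,0,0],4]]'

```text
time_s: 19.75
position: [525.8, 160.9, 8.3]
tcp_rot: [0.742, -0.666, -0.052, 0.057]
contact_force: [-2.4, -0.9, 5.3]
gripper_width: 0.524
```

Call:
jog_arm --motion '[[[0,0.05,0],[0,0,0],4],[[0,0,0],[0,0,0],4]]'

```text
time_s: 19.95
position: [525.8, 160.8, 8.2]
tcp_rot: [0.742, -0.666, -0.052, 0.057]
contact_force: [-3.9, -2.8, 10.9]
gripper_width: 0.518
```

Call:
jog_arm --motion '[[[0,-0.1,0],[0,0,0],4],[[0,0,0],[0,0,0],5],[[0,0,0],[0,0,0],6],[[0,0,0],[0,0,0],6],[[0,0,0],[0,0,0],6],[[0,-1,0],[0,0,0],6],[[0,-3,0],[0,0,0],6],[[0,-4,0],[0,0,0],6],[[0,-3,0],[-0.5,0,0],6],[[0,0,-2],[-0.5,0,0],6],[[0,0,-4],[0,0,0],6],[[0,0,-4],[0,0,0],6]]'

```text
time_s: 21.15
position: [543.1, 50.6, 117.7]
tcp_rot: [0.706, -0.704, -0.056, 0.055]
contact_force: [0.2, -0.7, 0.3]
gripper_width: 0.704
```

Call:
jog_arm --motion '[[[0,0,-4],[0,0,0],6],[[0,0,-4],[0,0,0],6],[[0,0,-4],[0,0,0],6],[[0,0,-4],[0,0,0],6],[[0,0,-4],[0,0,0],6],[[0,0,-4],[0,0,0],6],[[0,0,-4],[0,0,0],6],[[0,0,-2],[0,0,0],6],[[0,0,0],[0,0,0],6],[[0,0,0],[0,0,0],6]]'

```text
time_s: 22.15
position: [589.2, -245.2, 115.7]
tcp_rot: [0.706, -0.703, -0.055, 0.055]
contact_force: [-0.3, 1.3, 0.2]
gripper_width: 0.702
```

```bash
python3 look.py 5; python3 -c "
from h import *
need([538.8,-338.2,80],75.3)"
```

```text
top W [ 497.  -540.7] 91.8 87.0 89.7 tray [[-136.6 -686.9]] [[-133.  -687.2]]
top W [520.6 206.4] 197.2 50.6 -81.2 tray [[ 1.6 47.7]] [[ 0.4 46. ]]
scene W [ 711.5 -347.4] 49.8 33.1 15.5 tray [[ 105.1 -528.9]] [[ 106.4 -528.2]]
scene W [ 539.8 -338.7] 81.0 45.7 -14.6 tray [[ -63.3 -493.9]] [[ -60.4 -493.8]]
scene W [516.4 205.1] 199.0 57.8 -81.4 tray [[-2.7 47. ]] [[ 0.8 44.2]]
scene W [ 459.6 -534.9] 122.2 98.5 -14.5 tray [[-172.7 -675.4]] [[-164.9 -680.3]]
t 22.25 pos [ 589.4 -244.   115.8] F [ 0.1  0.4 -0.2] w 59.8 j [ 0.76  0.45 -0.57  1.61  0.26  1.16  0.29]
 turn [ -0.03 -11.05   0.03] k 0 shift now [-6.48  3.54 -8.53] shift after turn [-10.4    3.58   2.51]
```

View pics/c5.png

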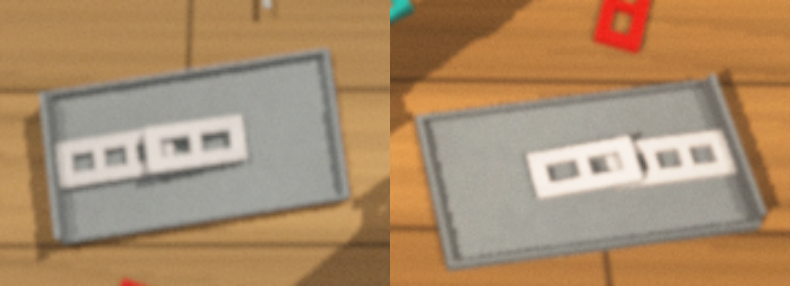

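Total length reads 197–199 mm with about 2 mm of edge bloom, against 194.5 expected. Straight and overlapped. Now the short plate.

Call:
jog_arm --motion '[[[0,0,0],[0,-1,0],6],[[0,0,0],[0,-1,0],6],[[0,0,0],[0,-1,0],6],[[0,0,0],[0,-1,0],6],[[0,0,0],[0,-1,0],6],[[0,0,0],[0,-1,0],6],[[0,0,0],[0,-1,0],6],[[0,0,0],[0,-1,0],6],[[0,0,0],[0,-1,0],6],[[0,0,0],[0,-1,0],6],[[0,0,0],[0,-1,0],6],[[0,0,0],[0,-0.05,0],6]]'

```text
time_s: 23.45
position: [589.4, -244.4, 115.7]
tcp_rot: [0.56, -0.558, -0.433, 0.432]
contact_force: [0.1, 0.4, 0.9]
gripper_width: 0.704
```

Call:
jog_arm --motion '[[[-2.4,0,0.6],[0,0,0],6],[[-4,1,1],[0,0,0],6],[[-4,1,0.9],[0,0,0],6],[[0,1.6,0],[0,0,0],6],[[0,0,0],[0,0,0],6],[[0,0,0],[0,0,0],6],[[0,0,0],[0,0,0],6]]'

```text
time_s: 24.15
position: [539.8, -338.4, 80.3]
tcp_rot: [0.561, -0.559, -0.433, 0.431]
contact_force: [0.3, 1.1, 0.3]
gripper_width: 0.699
```

```bash
python3 -c "
from h import *
need([538.8,-338.2,-0.5],75.3)"
```

```text
t 24.15 pos [ 539.8 -338.4   80.3] F [0.3 1.1 0.3] w 59.7 j [ 1.06  0.54 -0.75  1.63  0.39  1.13  1.52]
 turn [ 0.   -0.    0.03] k 0 shift now [-0.04  8.08  0.1 ] shift after turn [-0.01  8.08  0.1 ]
```

Call:
jog_arm --motion '[[[0,2,0.1],[0,0,0.03],5.6],[[0,2,0],[0,0,0],5.6],[[0,2,0],[0,0,0],5.6],[[0,1.5,0],[0,0,0],5.6],[[0,0.58,0],[0,0,0],5.6],[[0,0,0],[0,0,0],5.2],[[0,0,0],[0,0,0],4],[[0,0,0],[0,0,0],4],[[0,0,0],[0,0,0],4],[[0,0,0],[0,0,0],4]]'

```text
time_s: 25.15
position: [537.8, -340.1, -0.8]
tcp_rot: [-0.56, 0.561, 0.431, -0.431]
contact_force: [-0.6, 0.7, 3.7]
gripper_width: 0.524
```

Call:
jog_arm --motion '[[[0,-1,0],[0,0,0],4],[[0,-2,0],[0,0,0],4],[[0,-2,0],[0,1,0],4],[[0,-2,0],[0,1,0],4],[[0,-1,0],[0,1,0],4],[[0,0,0],[0,1,0],4],[[0,0,0],[0,1,0],4],[[0,0,0],[0,1,0],4],[[0,0,0],[0,1,0],4],[[0,0,0],[0,1,0],4],[[0,0,0],[0,1,0],4],[[0,0,0],[0,1,0],4]]'

```text
time_s: 26.35
position: [537.4, -339.7, 78.9]
tcp_rot: [0.701, -0.701, -0.092, 0.092]
contact_force: [0.4, -0.3, 0.4]
gripper_width: 0.525
```

Call:
jog_arm --motion '[[[0,0,0],[0,1,0],4],[[0,0,0],[0,0.08,0],4],[[0,0,0],[0,0,0],4],[[0,0,0],[0,0,0],4]]'

```text
time_s: 26.75
position: [537.4, -339.8, 78.6]
tcp_rot: [0.705, -0.705, -0.054, 0.055]
contact_force: [-0.5, -0.2, -0.5]
gripper_width: 0.523
```

```bash
python3 -c "
from h import *
need(tray(0.1,-63,80),8.85)"
```

```text
t 26.75 pos [ 537.4 -339.8   78.6] F [-0.5 -0.2 -0.5] w 44.7 j [ 0.9   0.48 -0.52  1.65  0.26  1.09  0.46]
 turn [-0.   -0.   -0.01] k 0 shift now [ 6.57 -0.14 43.17] shift after turn [ 6.59 -0.14 43.17]
```

Call:
jog_arm --motion '[[[0.5,0,2.5],[0,0,0],4],[[0.7,0,4.5],[0,0,0],4],[[0.7,0,4.5],[0,0,0],4],[[0.7,0,4.5],[0,0,0],4],[[0.7,0,4.5],[0,0,0],4],[[0.7,0,4.5],[0,0,0],4],[[0.7,0,4.5],[0,0,0],4],[[0.7,0,4.5],[0,0,0],4],[[0.7,0,4],[0,0,0],4],[[0.5,0,3],[0,0,0],4],[[0,0,2],[0.7,0,0],4],[[0,0,0],[0.7,0,0],4]]'

```text
time_s: 27.95
position: [537.1, 100.5, 79.3]
tcp_rot: [0.756, -0.65, -0.053, 0.061]
contact_force: [0.1, -0.1, -0.9]
gripper_width: 0.523
```

Call:
jog_arm --motion '[[[0,0,0],[0,0,0],4],[[0,0,0],[0,0,0],4],[[0,0,0],[0,0,0],4]]'

```text
time_s: 28.25
position: [537.6, 95.2, 78.5]
tcp_rot: [0.754, -0.652, -0.049, 0.058]
contact_force: [-0.2, 0.3, -1.7]
gripper_width: 0.518
```

```bash
python3 -c "
from h import *
need(tray(0.1,-62.5,18.6),8.85,8.4)"
```

```text
t 28.25 pos [537.6  95.2  78.5] F [-0.2  0.3 -1.7] w 44.2 j [ 0.48  0.36 -0.76  1.86  0.12  1.   -0.15]
 turn [ 0.01 -0.02 -0.01] k 0 shift now [-0.12  5.96 -0.63] shift after turn [-0.13  5.96 -0.64]
```

Call:
jog_arm --motion '[[[-0.13,1,-0.1],[0,-0.02,0],4],[[0,2,-0.2],[0,0,0],4],[[0,1.9,-0.2],[0,0,0],4],[[0,1.0,-0.13],[0,0,0],4],[[0,0,0],[0,0,0],4],[[0,0,0],[0,0,0],4],[[0,0,0],[0,0,0],4]]'

```text
time_s: 28.95
position: [536.7, 97.6, 20.0]
tcp_rot: [0.755, -0.651, -0.05, 0.058]
contact_force: [-0.3, 0.0, -0.7]
gripper_width: 0.521
```

```bash
python3 -c "
from h import *
need(tray(0.1,-62.5,8.6),8.85,8.4)"
```

```text
t 28.95 pos [536.7  97.6  20. ] F [-0.3  0.  -0.7] w 44.5 j [ 0.45  0.44 -0.72  1.9   0.18  0.89 -0.19]
 turn [-0.   -0.01  0.01] k 0 shift now [-0.07  1.12 -0.18] shift after turn [-0.07  1.12 -0.18]
```

Call:
jog_arm --motion '[[[-0.07,0.5,-0.1],[0,0,0],4],[[0,0.3,-0.04],[0,0,0],4],[[0,0.2,-0.03],[0,0,0],4],[[0,0,0],[0,0,0],4],[[0,0,0],[0,0,0],4]]'

```text
time_s: 29.45
position: [535.3, 97.1, 9.0]
tcp_rot: [0.755, -0.651, -0.05, 0.058]
contact_force: [-0.4, 0.8, -1.0]
gripper_width: 0.523
```

Call:
jog_arm --motion '[[[0,0.1,-0.01],[0,0,0],4],[[0,0,0],[0,0,0],4]]'

```text
time_s: 29.65
position: [535.4, 97.1, 7.9]
tcp_rot: [0.755, -0.651, -0.05, 0.058]
contact_force: [-0.7, 0.6, -0.8]
gripper_width: 0.519
```

Call:
jog_arm --motion '[[[0,0.05,0],[0,0,0],4],[[0,0,0],[0,0,0],4]]'

```text
time_s: 29.85
position: [535.5, 97.2, 7.8]
tcp_rot: [0.755, -0.651, -0.05, 0.058]
contact_force: [-1.7, -0.2, 3.8]
gripper_width: 0.526
```

```bash
python3 -c "
from h import *
need(tray(0.1,-62.5,8.6),8.85,8.4)"
```

```text
t 29.85 pos [535.5  97.2   7.8] F [-1.7 -0.2  3.8] w 44.9 j [ 0.44  0.46 -0.71  1.91  0.2   0.87 -0.19]
 turn [-0.   -0.01 -0.  ] k 0 shift now [ 0.06 -0.08  0.02] shift after turn [ 0.06 -0.08  0.02]
```

Call:
jog_arm --motion '[[[0,0.05,0],[0,0,0],4],[[0,0,0],[0,0,0],4],[[0,-0.05,0],[0,0,0],4],[[0,0,0],[0,0,0],5],[[0,0,0],[0,0,0],6],[[0,0,0],[0,0,0],6],[[0,0,0],[0,0,0],6],[[0,-1,0],[0,0,0],6],[[0,-3,0],[0,0,0],6],[[0,-4,0],[0,0,0],6],[[0,-3,0],[0,0,0],6],[[0,0,-3],[0,0,0],6]]'

```text
time_s: 31.05
position: [545.0, 55.7, 117.8]
tcp_rot: [0.755, -0.651, -0.055, 0.058]
contact_force: [-0.6, 0.1, 0.7]
gripper_width: 0.704
```

Call:
jog_arm --motion '[[[0,-1,-4],[0,0,0],6],[[0,-1,-4],[0,0,0],6],[[0,-1,-4],[0,0,0],6],[[0,-1,-4],[0,0,0],6],[[0,-1,-4],[0,0,0],6],[[0,-1,-4],[0,0,0],6],[[0,-1,-4],[0,0,0],6],[[0,0,-2],[0,0,0],6],[[0,0,0],[0,0,0],6],[[0,0,0],[0,0,0],6]]'

```text
time_s: 32.05
position: [589.4, -250.5, 137.2]
tcp_rot: [0.755, -0.651, -0.05, 0.058]
contact_force: [-0.2, 1.3, 0.0]
gripper_width: 0.708
```

```bash
python3 look.py 6; python3 -c "
from h import *
need([538.8,-338.2,80],75.3)
# other things: compare first and last pictures away from the arm
for n in('scene','top'):
    a=cv2.imread(f'pics/{n}0.png');b=cv2.imread(f'pics/{n}6.png')
    print(n,(cv2.absdiff(a,b).max(2)>50).mean())
"
```

```text
top W [ 498.1 -545.2] 91.9 75.4 -5.6 tray [[-136.2 -691.5]] [[-136.9 -695. ]]
scene W [ 711.7 -347.3] 49.8 33.3 14.9 tray [[ 105.3 -528.8]] [[ 106.1 -528. ]]
scene W [ 459.5 -535.1] 122.0 99.6 -14.8 tray [[-172.8 -675.6]] [[-163.1 -680.9]]
t 32.15 pos [ 589.6 -249.3  137.5] F [-1.1 -0.1  0.5] w 59.7 j [ 0.84  0.51 -0.61  1.5   0.15  1.28  0.4 ]
 turn [ -1.25 -11.04   0.81] k 0 shift now [-6.4   4.52 -8.75] shift after turn [-9.89  5.75  2.66]
scene 0.10273809523809524
top 0.1430357142857143
```

View pics/c6.png

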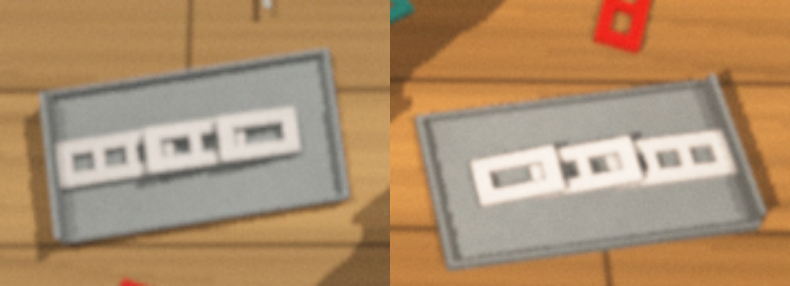

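View pics/scene6.png

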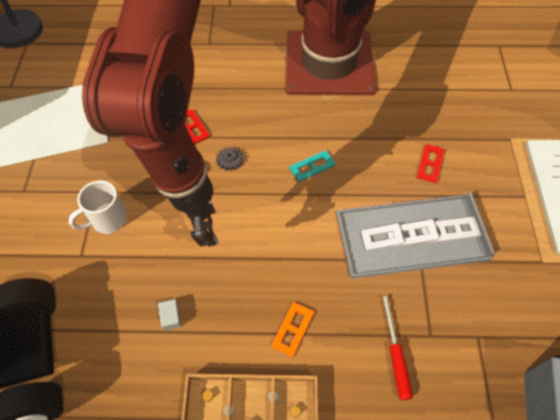

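The row is straight, with shingles at px 362–478 in the scene view. The bystanders are where they were. I'll do one length check on the saved pictures and then hand in.

```bash
python3 -c "
from h import *
for n in('top','scene'):
    im=cv2.imread(f'pics/{n}6.png');hsv=cv2.cvtColor(im,cv2.COLOR_BGR2HSV)
    for o in blobs(n,im,(hsv[...,1]<50)&(hsv[...,2]>175),11):
        if 230<o[1]<270: print(n,o[1:4],intray(o[0]))
print(r.hand_in())"
```

```text
top (252.1540985107422, 50.59189987182617, -81.34828472137451) [[ 0.94543662 19.05177122]]
scene (254.43548583984375, 103.56163787841797, -80.20300579071045) [[-17.1096438   17.90578885]]
scene (251.04327392578125, 205.9876708984375, -72.85916900634766) [[-432.94066507 -800.83575392]]
the job is handed in; nothing more can be done
None
```

The three plates are laid in the tray as a straight shingled row, and the job was handed in at about 32 s of the 72 s allowed. `hand_in()` gives no verdict.

- **Long plate:** it lies flat, pushed against the tall end wall until I felt contact, and centred to about 1 mm.
- **Middle and short plates:** I tilted each one (about 6° and 8°) and lowered it until it touched. Arm positions give overlaps of about 25 mm; I didn't measure the overlaps directly in the pictures.
- **Row length:** the last pictures read 252 mm (top) and 254 mm (scene), against about 249 mm expected. Earlier readings of single plates also came out 1–3 mm long. The row's angle in the top view is within about 0.2° of the tray's.
- **Check that failed:** in the scene view the row's outline merged with something else, giving a width of 104 mm. I disregarded its angle and sideways position, and its 254 mm length is less certain too.
- **Camera disagreement:** the two cameras differed by 2–5 mm in x, so I averaged them.
- **Forces and other items:** the highest contact force I read was about 25 N. The gripper is open and clear of everything. The bystander items I could see are unmoved; the arm hid the jar in the last scene picture, but no move was made near it.

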